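# Complete the order row and hold the spring clip open over the order card

### The job

Complete the order row: stand the tall hex adapter upright in the tray, midway between the two short plugs and in line with them, and let go of it. Then squeeze the handles of the steel spring clip to spread its jaws, lift it off the back rim of the bin and bring it over the order card. Finish while still holding the clip squeezed open there, its jaws gaping one on each side of the middle of the card's top edge, well down over the edge but clear of the card, ready for the delivery note to be slipped in; leave everything else where it is.

Things in the scene. Friction and masses are not known exactly. Their poses are not given: they have to be found in the camera images.
- coupling_center (a point): Centre of the tall steel hex adapter (35 mm above its foot), which stands loose on the bench outside the tray: 70 mm tall, 0.2 to 0.35 kg. Hexagon 36 mm across flats, 23 to 47 mm above the foot; round threaded stubs above (27 mm diameter) and below (29 mm). z up; y is square to one pair of flats. A tee fitting lies 10 cm beyond it.
- plug_left_center (a point): Centre (22 mm above its foot) of the one of two short steel hex plugs that stands on the tray's +y side: loose, 44 mm tall, hexagon 34 mm across flats (39 mm over corners). The adapter's place is midway between the two plugs.
- plug_right_center (a point): The same for the other short plug, on the tray's -y side, 136 mm from the first.
- tray: Shallow grey kit tray, fixed: 200 mm (x) by 210 mm (y), rim 14 mm high, floor 3 mm above the bench. Origin under its centre on the bench, z up, y along the order card. The row of plugs lies at x = -35 mm, the card at x = +75 mm (far side from the robot). A cap nut lies in a front corner.
- card_top (a point): Middle of the top edge of the order card, a stiff white board upright in a slotted bar at the back of the tray, fixed: 148 mm wide (along this point's y), 3 mm thick (along x), top edge 108 mm above the bench; the bar reaches 23 mm above the bench. x square to the card, away from the robot; z up.
- bin: Blue open-front picking bin, fixed: 160 mm (x) by 106 mm (y), 75 mm high, walls 3 mm. Origin under its centre on the bench; low front at -x, full-height back wall at +x (its middle at x = 78.5 mm), whose rim the clip bites at the start. Small fittings fill it to about 35 mm.
- clip_grip (a point): Midway between the handle ends of the steel spring clip (58 g), jaws down, handles up. z up, y along hinge and rim; the handles spread along x. Handle ends: rolls of 6 mm diameter, 28 mm long along y, 24 mm either side of this point (54 mm over all). Grip them from above, closing along x. The hinge lies 40 mm below this point, the jaw tips 77 mm below.
- clip_jaw_a (a joint): Swing of the clip's +x half about the hinge (rad): 0 as it bites the rim, grows as the handles are squeezed, 0.36 at the stop. The spring needs 6 N on each handle to part the jaws, 9 N at the stop (a grip of 15 N or more holds it there): jaw tips then 29 mm apart, 34 mm below the hinge; handle ends 23 mm over all, 46 mm above it. Snaps shut when let go.
- clip_jaw_b (a joint): The same for the -x half.
- clip_jaw_a_tip (a point): Inner face of the tip of the jaw on the clip's +x side, in the middle of its 50 mm width. The tips are 3 mm apart and 12 mm below the rim as they bite it.
- clip_jaw_b_tip (a point): The same for the jaw on the clip's -x side.
Mind the look-alikes: they are no part of the job. What is shaped like the part that bears coupling_center but purple or yellow is not meant.

How it is judged (in metres and radians):
On the way, in this order (a step that is already met when the one before it is completed fails the run):
1. the tall adapter stands upright in the tray, midway between the two plugs and in line with them, released (x of coupling_center in the frame of tray between -0.046 and -0.024 m and y of coupling_center in the frame of tray between -0.011 and 0.011 m and height (world z) of coupling_center below 0.042 m and angle between coupling_center's own z axis and vertical below 0.1 rad and contact force between coupling and the fingers below 0.1 N and linear speed of coupling below 0.02 m/s), for 0.3 s.
2. the clip is off the bin, squeezed open between the fingers and lifted clear above the rim (distance between clip_jaw_a_tip and clip_jaw_b_tip above 0.015 m and height (world z) of each of clip_jaw_a_tip, clip_jaw_b_tip above 0.085 m and contact force between clip and bin below 0.1 N and contact force between clip and the fingers above 3 N), for 0.2 s.
At the end, for the whole second after the job is handed in: Adapter upright, untouched, within 12 mm of midway between plugs. Clip squeezed by the fingers (over 3 N), jaw tips 15 mm or more apart, either side of the card, 3 mm or more off its mid-plane, 5 mm below its top edge, within 25 mm of its middle, parallel to 0.2 rad, still, touching only fingers (x of coupling_center in the frame of tray between -0.047 and -0.023 m and y of coupling_center in the frame of tray between -0.012 and 0.012 m and height (world z) of coupling_center below 0.042 m and angle between coupling_center's own z axis and vertical below 0.1 rad and contact force between coupling and the arm below 0.1 N and contact force between coupling and the fingers below 0.1 N and distance between clip_jaw_a_tip and clip_jaw_b_tip above 0.015 m and ((x of clip_jaw_a_tip in the frame of card_top above 0.003 m and x of clip_jaw_b_tip in the frame of card_top below -0.003 m) or (x of clip_jaw_b_tip in the frame of card_top above 0.003 m and x of clip_jaw_a_tip in the frame of card_top below -0.003 m)) and z of each of clip_jaw_a_tip, clip_jaw_b_tip in the frame of card_top below -0.005 m and y of clip_jaw_a_tip in the frame of card_top between -0.025 and 0.025 m and y of clip_jaw_b_tip in the frame of card_top between -0.025 and 0.025 m and angle between the y axis of clip_grip and the y axis of card_top, either way round below 0.2 rad and contact force between clip and tray below 0.1 N and contact force between clip and bin below 0.1 N and contact force between clip and the fingers above 3 N and linear speed of clip below 0.03 m/s); the arm keeps its last pose, push and grip.
It fails at once if a plug of the row is shifted by more than 10 mm (distance of any of plug_left_center, plug_right_center from where it was at the start of the episode above 0.01 m).
It fails at once if a bystander is knocked away (more than 30 mm) (distance of any of tee, elbow, cap_nut, spanner, grease_jar, carton from where it was at the start of the episode above 0.03 m).
It fails at once if the clip is driven hard against the card or tray (over 12 N) (contact force between clip and tray above 12 N).
It also fails if it takes over 54 s, if anything falls off the work surface, if the arm or the gripper's body presses on something with over 40 N, if the wrist force passes 120 N, or if a joint passes its speed limit or range.

### The arm

A 6-joint arm with a two-finger parallel gripper is mounted at the origin on the work surface. World frame = base frame: x ahead of the robot, y to its left, z up, the work surface at z = 0. Lengths are in m, angles in degrees, forces in N, time in s.
With the tool pointing down it reaches from about 0.35 to 0.875 m from the base axis. Payload 4.2 kg.
Tool frame: the origin (TCP) lies at the very end of the fingers, on their centre line; the grasp point (between the pads) lies 19 mm behind it; z points along the fingers, y is the direction in which the jaws open and shut (so a half turn about z gives the same grasp; the last joint's range is limited). The gripper opens to 87 mm and grips with 3 to 60 N. Pads are 19 mm wide; open, the fingers measure 117 mm over their backs; the gripper's body (75 mm by 190 mm) begins 51 mm behind the grasp point.
Start: joints at [-54.511, 22.042, 0.453, 0, -68.411, -14.817], TCP at [0.221, -0.585, 0.223] pointing down, gripper open.
Joint ranges: [-179.83, 179.83], [-69.29, 118.12], [-61.27, 80.66], [-181.25, 117.63], [-171.15, -9.14], [-177.46, 177.46]. Speed limits (degrees/s): [159.86, 159.86, 180, 180, 180, 180].

### API

Orientations are given as a 3x3 rotation matrix whose columns are the frame's x, y, z axes.
In Python, from station import r, imaging gives the robot as it stands. The module is installed in compiled form; this text tells all that it offers.
- The arm moves only by the tool move_arm, never from a script. Its argument "motion" is one flat list of numbers, 7 for each row, row after row: the shift along the tool's x, y, z in units of 40 mm (1.0 is 40 mm), then the turn, a rotation vector about the tool's x, y, z in units of 5 degrees (1.0 is 5 degrees), then the gripper's target within -1 to 1 (shut at 1, half-way at 0, fully open at -1). In form: [dx, dy, dz, wx, wy, wz, gripper, dx, dy, dz, wx, wy, wz, gripper, ...]. A call has 1 to 20 rows; each row is the pose to reach, as a shift and turn from the pose measured when the call began, along the tool's axes at that moment; what a row does not reach only later rows make up. A row lasts 1/12 s, in which the tool goes at most 41.7 mm and 7.16 degrees, less where a joint would pass 70% of its speed; a pose out of reach is approached as far as the arm can. A call with a gripper value outside its range is refused whole. The fingers move at their own pace and stop on an object; the grip force is fixed at half the most. Time passes only in rows, so rows that repeat a pose let the fingers close. It gives the time, the measured TCP pose, the force and the opening at its end, in the units of the state.
- r.sense(): the state, without advancing time (a new reading comes with each control period).
- imaging.capture(name): name is "side" or "top"; returns the picture (420x560x3 uint8, blue, green, red); there is no depth.
- imaging.camera_params(name): a dict with "intrinsics" (3x3 intrinsics, pixels), "world_from_camera" (4x4, takes a point from camera to world coordinates). Camera axes: x right, y down, z forward; pixel columns grow to the right and rows downward; lengths in m; the calibration is good to about 2 mm. A picture is of the moment at which its call begins. camera_params takes no time and is no camera call.
- r.finish_job(): hands the job in, once; it reports no verdict.
The state is a dict: "time_s": time; "joints": joint angles; "joint_velocities": joint speeds; "effort": joint torques, N m; "tcp_pos": TCP position; "ee_rot": TCP orientation; "wrist_force": force on the tool from outside, world axes, zero at the start; "moment": the same for the moment, N m; "gripper_width": opening from 0.0 (shut) to 1.0 (fully open).
Only numpy, scipy, OpenCV 4.12 (cv2) and the standard library are available. Lean on these libraries where they do the work, as an engineer would, in place of code of your own. Each camera call takes 0.05 s, during which the arm holds its last target.

## Working session

There is one attempt and no reset: what is moved stays moved. The work goes in short steps, Python scripts to look and compute and a tool call to move; the robot and the scene stay as the last step left them, time stands still between calls to the robot, and variables do not carry over. Pictures are saved under pics/ and viewed, and the job is handed in when it is done.

Besides the shell and the picture viewer there is one more tool, called after ">>>" by a JSON object that holds its "api" and its "payload", one argument or row to a line. move_arm: Moves the arm, as the interface text tells. Its arguments: {"type":"object","properties":{"motion":{"type":"array","items":{"type":"number"}}},"required":["motion"]}

```bash
mkdir -p pics
python3 - <<'E'
from station import r, imaging
import cv2,numpy as np
for n in("side","top"):
    im=imaging.capture(n);cv2.imwrite(f"pics/{n}0.png",im)
    p=imaging.camera_params(n);print(n,np.round(p["intrinsics"],1).tolist(),np.round(p["world_from_camera"],4).tolist())
s=r.sense();print(s["time_s"],s["tcp_pos"],np.round(s["ee_rot"],3).tolist(),s["gripper_width"])
E
```

```text
side [[530.1, 0.0, 276.8], [0.0, 530.1, 217.4], [0.0, 0.0, 1.0]] [[-0.7567, -0.4109, 0.5085, 0.0386], [-0.6536, 0.4952, -0.5724, 0.5516], [-0.0166, -0.7655, -0.6433, 0.7411], [0.0, 0.0, 0.0, 1.0]]
top [[392.1, 0.0, 283.9], [0.0, 392.1, 210.3], [0.0, 0.0, 1.0]] [[-0.0079, -0.982, 0.1885, 0.3783], [-0.9999, 0.0057, -0.0123, -0.0005], [0.011, -0.1886, -0.982, 0.9916], [0.0, 0.0, 0.0, 1.0]]
0.1 [ 0.22047526 -0.58426378  0.2215632 ] [[-0.936, -0.353, -0.001], [-0.353, 0.936, 0.002], [0.0, 0.002, -1.0]] 0.9984418521163525
```

View pics/side0.png

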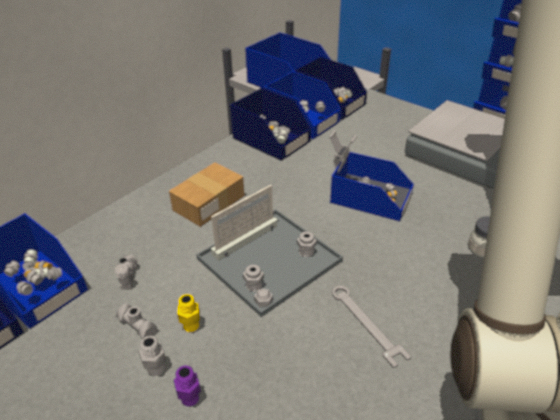

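View pics/top0.png

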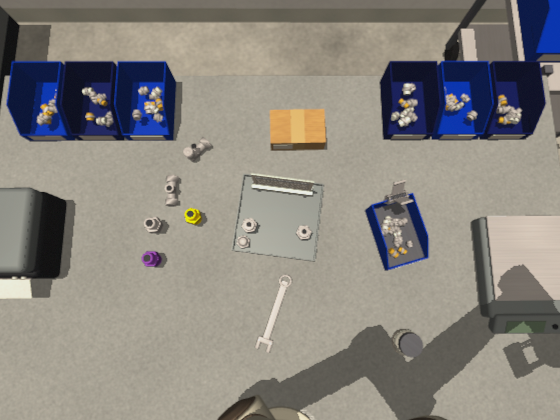

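The adapter candidates in the top view are the steel piece at (152,225), the yellow one at (193,216) and the purple one at (151,259). The steel one fits the description, because it isn't coloured and the tee lies beyond it at (172,190). I'll confirm with enlarged crops.

Run:
```python
import cv2,numpy as np
t=cv2.imread("pics/top0.png");s=cv2.imread("pics/side0.png")
def crop(im,x0,y0,w,h,k):
    return cv2.resize(im[y0:y0+h,x0:x0+w],None,fx=k,fy=k,interpolation=cv2.INTER_CUBIC)
a=np.hstack([crop(t,130,170,80,100,5),crop(s,110,250,80*1,100,5)])
cv2.imwrite("pics/cA.png",a)
cv2.imwrite("pics/cB.png",crop(t,225,165,110,105,5))
cv2.imwrite("pics/cC.png",np.hstack([crop(t,360,170,75,105,5),crop(s,325,125,80,105,5)]))
cv2.imwrite("pics/cD.png",crop(s,190,170,155,145,4))
```

```text
(no output)
```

View pics/cA.png

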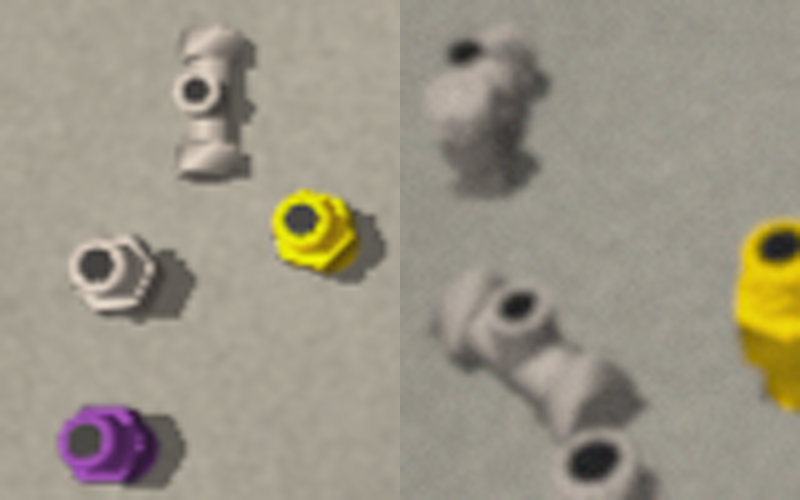

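View pics/cB.png

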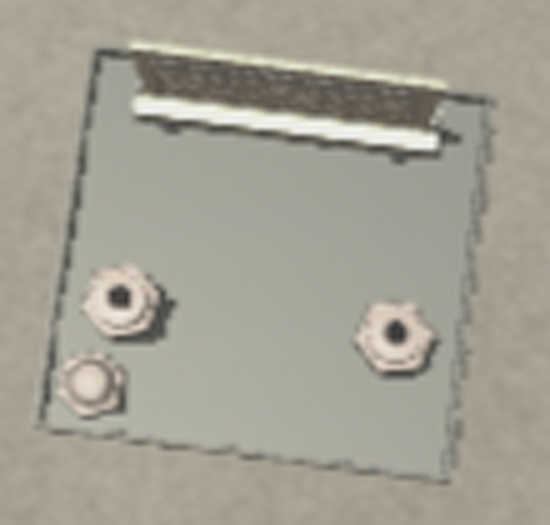

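View pics/cC.png

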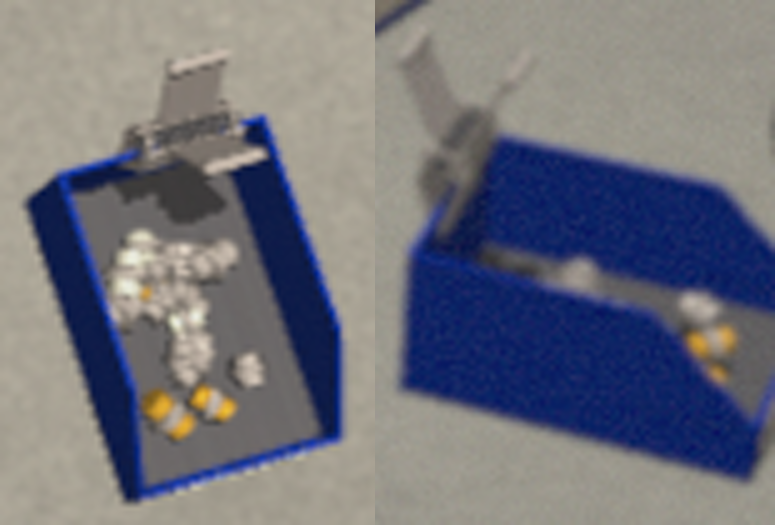

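View pics/cD.png

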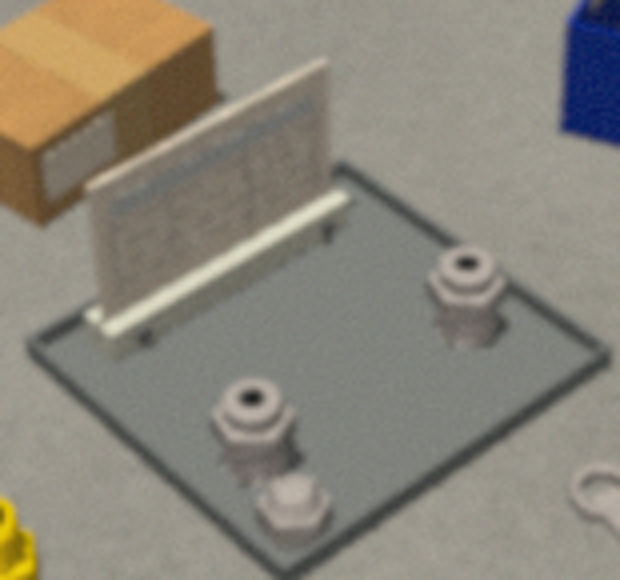

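```bash
cat > h.py <<'E'
import numpy as np,cv2
from station import r, imaging
P={n:imaging.camera_params(n) for n in("side","top")}
def ray(n,uv):
    K=P[n]["intrinsics"];T=P[n]["world_from_camera"]
    d=T[:3,:3]@np.linalg.solve(K,np.array([uv[0],uv[1],1.]));return T[:3,3],d
def atz(n,uv,z):
    o,d=ray(n,uv);return o+d*(z-o[2])/d[2]
def tri(a,b):
    A=[];B=[]
    for n,uv in(("top",a),("side",b)):
        o,d=ray(n,uv);d=d/np.linalg.norm(d);M=np.eye(3)-np.outer(d,d);A.append(M);B.append(M@o)
    return np.linalg.lstsq(np.vstack(A),np.hstack(B),rcond=None)[0]
def proj(n,p):
    K=P[n]["intrinsics"];T=np.linalg.inv(P[n]["world_from_camera"])
    c=T[:3,:3]@np.asarray(p)+T[:3,3];q=K@c;return q[:2]/q[2]
def cr(x0,y0,k,u,v): return ((u+.5)/k-.5+x0,(v+.5)/k-.5+y0)
E
python3 - <<'E'
from h import *
np.set_printoptions(precision=4,suppress=True)
def both(nm,t,s,z): print(nm,"top",atz("top",t,z),"side",atz("side",s,z),"tri",tri(t,s))
both("adapter",cr(130,170,5,97,265),cr(110,250,5,192,460),.07)
T=lambda u,v:cr(225,165,5,u,v); S=lambda u,v:cr(190,170,4,u,v)
both("plugL",T(120,297),S(251,398),.047)
both("plugR",T(396,331),S(467,263),.047)
both("cardL",T(130,43),S(90,187),.108)
both("cardR",T(445,83),S(327,60),.108)
for c in[(97,50),(492,100),(447,480),(40,428)]:print("tray",atz("top",T(*c),.014))
for c in[(30,345),(340,165),(608,352),(285,575)]:print("trayS",atz("side",S(*c),.014))
T=lambda u,v:cr(360,170,5,u,v); S=lambda u,v:cr(325,125,5,u-375,v)
both("binBL",T(62,178),S(412,250),.075)
both("binBR",T(264,118),S(500,137),.075)
both("far roll",T(198,62),S(415,45),.14)
both("near roll",T(235,159),S(520,65),.14)
for c in[(168,70),(228,55),(205,165),(265,152)]:print("roll",atz("top",T(*c),.14))
E
```

```text
adapter top [0.5273 0.3079 0.07  ] side [0.5274 0.3076 0.07  ] tri [0.5272 0.3078 0.0703]
plugL top [0.526  0.0739 0.047 ] side [0.5257 0.0736 0.047 ] tri [0.5258 0.0737 0.0471]
plugR top [ 0.5085 -0.0603  0.047 ] side [ 0.5072 -0.0616  0.047 ] tri [ 0.5077 -0.0608  0.0475]
cardL top [0.6364 0.0655 0.108 ] side [0.634  0.0631 0.108 ] tri [0.6348 0.0644 0.1089]
cardR top [ 0.6164 -0.0813  0.108 ] side [ 0.6143 -0.0821  0.108 ] tri [ 0.6156 -0.082   0.1077]
tray [0.6602 0.0895 0.014 ]
tray [ 0.6326 -0.1139  0.014 ]
tray [ 0.4384 -0.0864  0.014 ]
tray [0.4655 0.1156 0.014 ]
trayS [0.6573 0.094  0.014 ]
trayS [ 0.6314 -0.109   0.014 ]
trayS [ 0.4364 -0.0839  0.014 ]
trayS [0.4638 0.1207 0.014 ]
binBL top [ 0.5653 -0.2229  0.075 ] side [ 0.5674 -0.2255  0.075 ] tri [ 0.5648 -0.2221  0.078 ]
binBR top [ 0.5943 -0.322   0.075 ] side [ 0.5889 -0.3225  0.075 ] tri [ 0.5927 -0.3239  0.073 ]
far roll top [ 0.605  -0.2712  0.14  ] side [ 0.6051 -0.2737  0.14  ] tri [ 0.604  -0.2709  0.1418]
near roll top [ 0.5603 -0.2849  0.14  ] side [ 0.5608 -0.2888  0.14  ] tri [ 0.559  -0.2843  0.1429]
roll [ 0.6013 -0.2574  0.14  ]
roll [ 0.6082 -0.2849  0.14  ]
roll [ 0.5576 -0.2713  0.14  ]
roll [ 0.5634 -0.2985  0.14  ]
```

Run:
```python
from h import *
np.set_printoptions(precision=4,suppress=True)
for nm,uv in(("yellow",cr(130,170,5,303,218)),("purple",cr(130,170,5,83,441))):print(nm,atz("top",uv,.07))
print("tee top hole",atz("top",cr(130,170,5,196,91),.04))
k=14
im=cv2.imread("pics/top0.png");si=cv2.imread("pics/side0.png")
c=np.array([.5273,.3078])
def edge(off):
    L=[]
    for n in("top","side"):
        out=[]
        for a in range(0,361,60):
            t=np.radians(off+30+a);p=np.r_[c+.018/np.cos(np.pi/6)*np.array([np.cos(t),np.sin(t)]),.047]
            out.append(proj(n,p))
        L.append(np.array(out))
    return L
tiles=[]
for off in(None,0,15,30,45):
    row=[]
    for i,(I,x0,y0) in enumerate(((im,139,212),(si,136,332))):
        w,h=30,44
        if i==0:h=28
        C=cv2.resize(I[y0:y0+28 if i==0 else y0+46,x0:x0+30],None,fx=5,fy=5,interpolation=cv2.INTER_CUBIC)
        if off is not None:
            q=(edge(off)[i]-[x0,y0]+.5)*5-.5
            cv2.polylines(C,[np.round(q).astype(int)],True,(0,0,255),1)
        row.append(C)
    tiles.append(np.vstack(row))
cv2.imwrite("pics/hex.png",np.hstack(tiles))
# score: gradient along the outline of the hex, both images
for n,I,i in(("top",im,0),("side",si,1)):
    g=cv2.GaussianBlur(I,(0,0),.7).astype(np.float32).mean(2)
    G=np.hypot(cv2.Sobel(g,cv2.CV_32F,1,0),cv2.Sobel(g,cv2.CV_32F,0,1))
    res=[]
    for off in range(0,60,4):
        q=edge(off)[i];pts=np.vstack([q[j]+(q[j+1]-q[j])*np.linspace(0,1,15)[:,None] for j in range(6)]).astype(np.float32)
        res.append(float(cv2.remap(G,pts[None,:,0],pts[None,:,1],cv2.INTER_LINEAR).mean()))
    print(n,[(o,round(x,1)) for o,x in zip(range(0,60,4),res)])
```

```text
yellow [0.5493 0.2114 0.07  ]
purple [0.4442 0.3097 0.07  ]
tee top hole [0.6196 0.2738 0.04  ]
top [(0, 149.9), (4, 153.4), (8, 154.0), (12, 152.2), (16, 149.6), (20, 146.5), (24, 143.9), (28, 141.2), (32, 139.7), (36, 138.7), (40, 137.7), (44, 137.2), (48, 138.0), (52, 141.2), (56, 145.4)]
side [(0, 97.7), (4, 97.1), (8, 96.7), (12, 97.5), (16, 98.9), (20, 99.6), (24, 98.5), (28, 96.3), (32, 95.2), (36, 96.2), (40, 98.4), (44, 99.2), (48, 98.6), (52, 98.1), (56, 97.6)]
```

View pics/hex.png

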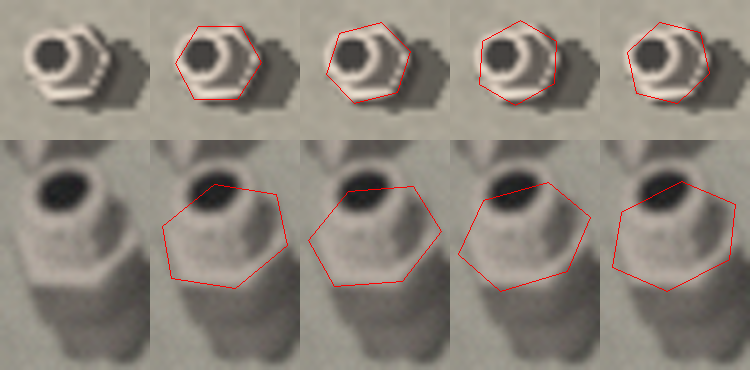

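```bash
cat >> h.py <<'E'
from scipy.spatial.transform import Rotation as Ro
def Rdown(yaw):  # tool y at world angle yaw, z down
    a=np.radians(yaw);y=np.array([np.cos(a),np.sin(a),0]);z=np.array([0,0,-1.]);return np.column_stack([np.cross(y,z),y,z])
def go(pos,yaw,s=None):
    s=s or r.sense();R=np.array(s["ee_rot"])
    d=R.T@(np.asarray(pos)-s["tcp_pos"])/.04
    w=Ro.from_matrix(R.T@Rdown(yaw)).as_rotvec(degrees=True)/5
    print("motion",np.round(np.r_[d,w],2).tolist(),"rows>=",np.linalg.norm(d)*40/41.7,np.linalg.norm(w)*5/7.16)
def st():
    s=r.sense();y=np.array(s["ee_rot"])[:,1];print(round(s["time_s"],2),np.round(s["tcp_pos"],4),"yaw",np.round(np.degrees(np.arctan2(y[1],y[0]))%360,2),"tilt",np.round(s["ee_rot"][:2,2],4),"w",round(s["gripper_width"],3),"F",np.round(s["wrist_force"],1),"j",np.round(s["joints"],1))
E
python3 -c "
from h import *
go([.50,-.10,.22],150)"
```

```text
motion [-10.81, 8.86, 0.06, 0.02, 0.01, -7.87] rows>= 13.408855891479181 5.494172419439127
```

>>> {"api": "move_arm", "payload": {
  "motion": [-10.8,8.85,0.05,0,0,-7.85,-0.4,-10.8,8.85,0.05,0,0,-7.85,-0.4,-10.8,8.85,0.05,0,0,-7.85,-0.4,-10.8,8.85,0.05,0,0,-7.85,-0.4,-10.8,8.85,0.05,0,0,-7.85,-0.4,-10.8,8.85,0.05,0,0,-7.85,-0.4,-10.8,8.85,0.05,0,0,-7.85,-0.4,-10.8,8.85,0.05,0,0,-7.85,-0.4,-10.8,8.85,0.05,0,0,-7.85,-0.4,-10.8,8.85,0.05,0,0,-7.85,-0.4,-10.8,8.85,0.05,0,0,-7.85,-0.4,-10.8,8.85,0.05,0,0,-7.85,-0.4,-10.8,8.85,0.05,0,0,-7.85,-0.4,-10.8,8.85,0.05,0,0,-7.85,-0.4,-10.8,8.85,0.05,0,0,-7.85,-0.4,-10.8,8.85,0.05,0,0,-7.85,-0.4]
}}

```text
time_s: 1.43
tcp_pos: [0.4997, -0.0997, 0.2196]
ee_rot: [[-0.5, -0.866, -0.002], [-0.866, 0.5, 0.002], [-0.0, 0.003, -1.0]]
wrist_force: [-0.2, -0.3, 0.8]
gripper_width: 0.7
```

```bash
python3 -c "
from h import *
st();go([.5273,.3078,.16],188)"
```

```text
1.43 [ 0.4997 -0.0997  0.2196] yaw 150.03 tilt [-0.0023  0.0018] w 0.7 F [-0.2 -0.3  0.8] j [  6.9  11.  -15.6  -0.1 -63.5 -36.8]
motion [-9.17, 4.49, 1.51, 0.03, 0.02, -7.59] rows>= 9.898138254537681 5.302968801492465
```

>>> {"api": "move_arm", "payload": {
  "motion": [-9.15,4.5,1.5,0.03,0.02,-7.6,-0.4,-9.15,4.5,1.5,0.03,0.02,-7.6,-0.4,-9.15,4.5,1.5,0.03,0.02,-7.6,-0.4,-9.15,4.5,1.5,0.03,0.02,-7.6,-0.4,-9.15,4.5,1.5,0.03,0.02,-7.6,-0.4,-9.15,4.5,1.5,0.03,0.02,-7.6,-0.4,-9.15,4.5,1.5,0.03,0.02,-7.6,-0.4,-9.15,4.5,1.5,0.03,0.02,-7.6,-0.4,-9.15,4.5,1.5,0.03,0.02,-7.6,-0.4,-9.15,4.5,1.5,0.03,0.02,-7.6,-0.4,-9.15,4.5,1.5,0.03,0.02,-7.6,-0.4,-9.15,4.5,1.5,0.03,0.02,-7.6,-0.4,-9.15,4.5,1.5,0.03,0.02,-7.6,-0.4]
}}

```text
time_s: 2.52
tcp_pos: [0.5264, 0.3059, 0.1599]
ee_rot: [[0.138, -0.99, -0.001], [-0.99, -0.138, -0.001], [0.001, 0.001, -1.0]]
wrist_force: [-0.9, -0.3, -0.6]
gripper_width: 0.704
```

```bash
python3 -c "
from h import *
st();go([.5273,.3078,.016],188)
n=imaging.capture('top');t=cv2.resize(n[170:290,100:260],None,fx=4,fy=4,interpolation=cv2.INTER_CUBIC);cv2.imwrite('pics/t1.png',t)"
```

```text
2.52 [0.5264 0.3059 0.1599] yaw 187.96 tilt [-0.0013 -0.0015] w 0.704 F [-0.9 -0.3 -0.6] j [ 45.4  23.3  -7.    0.  -59.8 -37.4]
motion [-0.05, -0.04, 3.6, 0.02, -0.01, -0.01] rows>= 3.45091641819566 0.01666285072427789
```

View pics/t1.png

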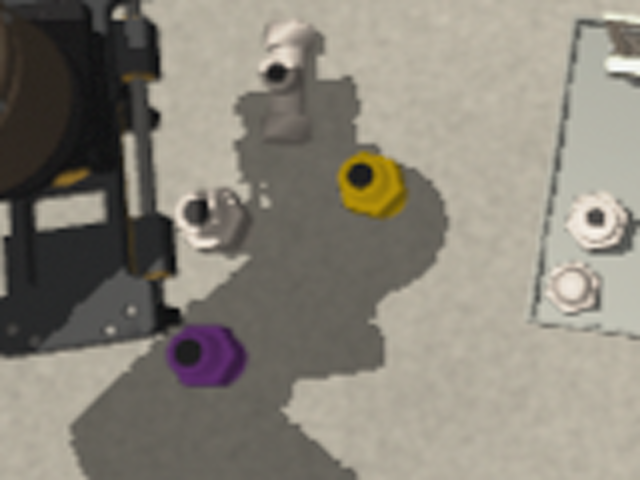

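>>> {"api": "move_arm", "payload": {
  "motion": [-0.05,-0.04,1.0,0,0,0,-0.4,-0.05,-0.04,1.6,0,0,0,-0.4,-0.05,-0.04,2.2,0,0,0,-0.4,-0.05,-0.04,2.7,0,0,0,-0.4,-0.05,-0.04,3.1,0,0,0,-0.4,-0.05,-0.04,3.4,0,0,0,-0.4,-0.05,-0.04,3.6,0,0,0,-0.4,-0.05,-0.04,3.6,0,0,0,-0.4,-0.05,-0.04,3.6,0,0,0,-0.4,-0.05,-0.04,3.6,0,0,0,1,-0.05,-0.04,3.6,0,0,0,1,-0.05,-0.04,3.6,0,0,0,1,-0.05,-0.04,3.6,0,0,0,1,-0.05,-0.04,3.6,0,0,0,1,-0.05,-0.04,3.6,0,0,0,1,-0.05,-0.04,3.6,0,0,0,1,-0.05,-0.04,3.6,0,0,0,1,-0.05,-0.04,3.6,0,0,0,1]
}}

```text
time_s: 4.07
tcp_pos: [0.5276, 0.3077, 0.0167]
ee_rot: [[0.138, -0.99, -0.001], [-0.99, -0.138, -0.001], [0.001, 0.001, -1.0]]
wrist_force: [-2.7, 0.2, 4.4]
gripper_width: 0.406
```

```bash
python3 -c "
from h import *
st()
n=imaging.capture('side');t=cv2.resize(n[240:400,80:280],None,fx=4,fy=3.75,interpolation=cv2.INTER_CUBIC);cv2.imwrite('pics/s2.png',t)"
```

```text
4.07 [0.5276 0.3077 0.0167] yaw 187.93 tilt [-0.0007 -0.001 ] w 0.406 F [-2.7  0.2  4.4] j [ 45.4  32.8 -14.9   0.  -42.3 -37.5]
```

View pics/s2.png

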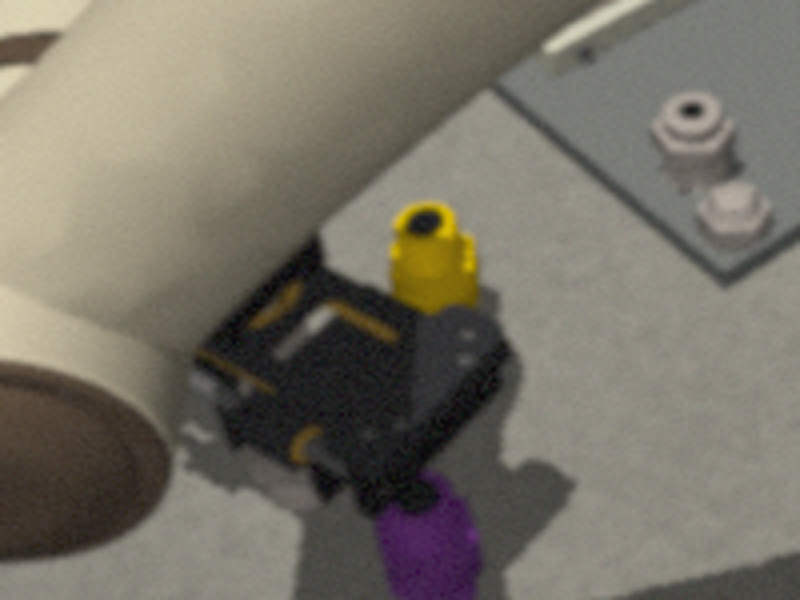

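>>> {"api": "move_arm", "payload": {
  "motion": [0,0,-0.6,0,0,0,1,0,0,-1.3,0,0,0,1,0,0,-2.1,0,0,0,1,0,0,-2.9,0,0,0,1,0,0,-2.9,0,0,0,1,0,0,-2.9,0,0,0,1]
}}

```text
time_s: 4.62
tcp_pos: [0.5282, 0.3084, 0.1338]
ee_rot: [[0.137, -0.991, 0.001], [-0.991, -0.137, 0.002], [-0.002, -0.002, -1.0]]
wrist_force: [0.0, -0.7, -4.8]
gripper_width: 0.41
```

```bash
python3 -c "
from h import *
st();go([.5168,.0065,.13],172.5)"
```

```text
4.62 [0.5282 0.3084 0.1338] yaw 187.9 tilt [0.0014 0.002 ] w 0.41 F [ 0.  -0.7 -4.8] j [ 45.4  24.9  -8.6  -0.  -56.4 -37.5]
motion [7.44, 1.32, 0.08, -0.02, 0.02, 3.08] rows>= 7.246496098124188 2.1513461970364833
```

>>> {"api": "move_arm", "payload": {
  "motion": [0.3,0.05,0,0,0,0.1,1,0.9,0.15,0,0,0,0.4,1,1.6,0.3,0.02,0,0,0.7,1,2.4,0.43,0.03,0,0,1.0,1,3.2,0.57,0.04,0,0,1.3,1,4.0,0.7,0.05,0,0,1.7,1,4.8,0.85,0.05,0,0,2.0,1,5.6,1.0,0.06,0,0,2.3,1,6.3,1.12,0.07,0,0,2.6,1,6.9,1.22,0.08,0,0,2.9,1,7.3,1.3,0.08,-0.02,0.02,3.08,1,7.44,1.32,0.08,-0.02,0.02,3.08,1,7.44,1.32,0.08,-0.02,0.02,3.08,1,7.44,1.32,0.08,-0.02,0.02,3.08,1,7.44,1.32,0.08,-0.02,0.02,3.08,1]
}}

```text
time_s: 5.87
tcp_pos: [0.5165, 0.007, 0.1292]
ee_rot: [[-0.13, -0.992, -0.002], [-0.992, 0.13, 0.0], [0.0, 0.002, -1.0]]
wrist_force: [-0.3, 0.5, -3.7]
gripper_width: 0.412
```

```bash
python3 -c "
from h import *
st();go([.5168,.0065,.0205],172.5)
n=imaging.capture('side');t=cv2.resize(n[130:330,160:360],None,fx=3,fy=3,interpolation=cv2.INTER_CUBIC);cv2.imwrite('pics/s3.png',t)
n=imaging.capture('top');t=cv2.resize(n[150:290,220:350],None,fx=4,fy=4,interpolation=cv2.INTER_CUBIC);cv2.imwrite('pics/t3.png',t)"
```

```text
5.87 [0.5165 0.007  0.1292] yaw 172.54 tilt [-0.0015  0.0001] w 0.412 F [-0.3  0.5 -3.7] j [ 18.8  16.9 -22.1  -0.  -51.1 -26.2]
motion [0.01, -0.01, 2.72, 0.02, -0.0, 0.01] rows>= 2.6074201722707224 0.013640512446577676
```

View pics/s3.png

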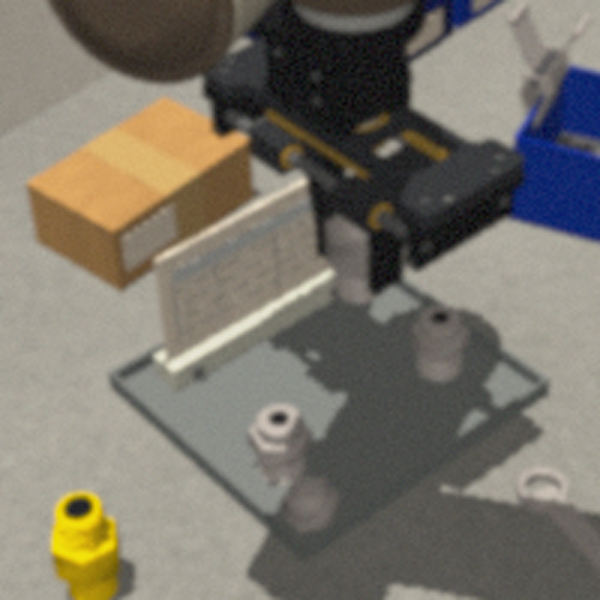

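View pics/t3.png

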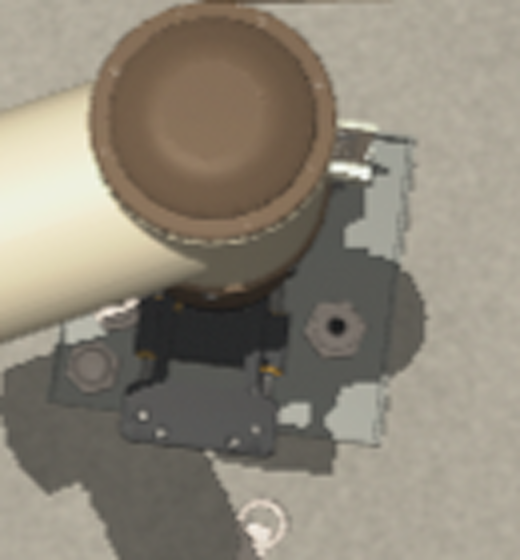

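>>> {"api": "move_arm", "payload": {
  "motion": [0,0,0.5,0,0,0,1,0,0,1.0,0,0,0,1,0,0,1.5,0,0,0,1,0,0,1.9,0,0,0,1,0,0,2.2,0,0,0,1,0,0,2.4,0,0,0,1,0,0,2.55,0,0,0,1,0,0,2.65,0,0,0,1,0.01,-0.01,2.7,0.02,0,0,1,0.01,-0.01,2.72,0.02,0,0,1,0.01,-0.01,2.72,0.02,0,0,1,0.01,-0.01,2.72,0.02,0,0,1]
}}

```text
time_s: 6.97
tcp_pos: [0.5175, 0.0069, 0.0214]
ee_rot: [[-0.129, -0.992, 0.002], [-0.992, 0.129, 0.0], [-0.001, -0.002, -1.0]]
wrist_force: [-0.4, 0.2, -2.9]
gripper_width: 0.413
```

```bash
python3 -c "
from h import *
st()
n=imaging.capture('side');t=cv2.resize(n[130:330,160:360],None,fx=3,fy=3,interpolation=cv2.INTER_CUBIC);cv2.imwrite('pics/s4.png',t)"
```

```text
6.97 [0.5175 0.0069 0.0214] yaw 172.59 tilt [0.0022 0.0003] w 0.413 F [-0.4  0.2 -2.9] j [ 18.8  25.7 -28.5   0.  -35.7 -26.2]
```

View pics/s4.png

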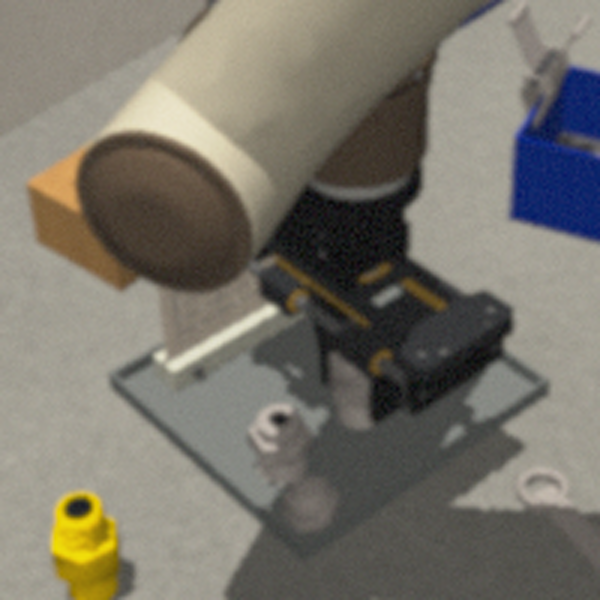

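>>> {"api": "move_arm", "payload": {
  "motion": [0,0,0.03,0,0,0,1,0,0,0.04,0,0,0,1,0,0,0.04,0,0,0,1,0,0,0.04,0,0,0,0,0,0,0.04,0,0,0,-0.2,0,0,0.04,0,0,0,-0.4,0,0,0.04,0,0,0,-0.4,0,0,0.04,0,0,0,-0.4,0,0,-0.2,0,0,0,-0.4,0,0,-0.8,0,0,0,-0.4,0,0,-1.6,0,0,0,-0.4,0,0,-2.5,0,0,0,-0.4,0,0,-3.4,0,0,0,-0.4,0,0,-4.3,0,0,0,-0.4,0,0,-5.2,0,0,0,-0.4,0,0,-5.2,0,0,0,-0.4]
}}

```text
time_s: 8.35
tcp_pos: [0.5212, 0.0072, 0.2387]
ee_rot: [[-0.127, -0.992, 0.019], [-0.992, 0.128, 0.003], [-0.005, -0.019, -1.0]]
wrist_force: [1.2, 0.6, 0.9]
gripper_width: 0.695
```

```bash
python3 -c "
from h import *
st()"
```

```text
8.35 [0.5212 0.0072 0.2387] yaw 172.67 tilt [0.0192 0.0026] w 0.695 F [1.2 0.6 0.9] j [ 18.8  10.6 -13.3   0.2 -64.9 -26.2]
```

```bash
python3 -c "
from h import *
go([.5815,-.278,.225],195.5)"
```

```text
motion [6.88, -2.4, 0.35, -0.22, 0.01, -4.57] rows>= 6.997710363694945 3.1918531758428474
```

>>> {"api": "move_arm", "payload": {
  "motion": [1.0,-0.35,0.05,0,0,-0.6,-0.6,2.0,-0.7,0.1,-0.1,0,-1.3,-0.8,3.0,-1.05,0.15,-0.1,0,-2.0,-1,4.0,-1.4,0.2,-0.1,0,-2.7,-1,5.0,-1.75,0.25,-0.2,0,-3.3,-1,6.0,-2.1,0.3,-0.2,0,-4.0,-1,6.88,-2.4,0.35,-0.22,0,-4.57,-1,6.88,-2.4,0.35,-0.22,0,-4.57,-1,6.88,-2.4,0.35,-0.22,0,-4.57,-1,6.88,-2.4,0.35,-0.22,0,-4.57,-1]
}}

```text
time_s: 9.18
tcp_pos: [0.5812, -0.2781, 0.225]
ee_rot: [[0.267, -0.964, -0.0], [-0.964, -0.267, 0.002], [-0.002, -0.0, -1.0]]
wrist_force: [0.5, 0.2, 0.1]
gripper_width: 0.997
```

```bash
python3 -c "
from h import *
st();go([.5815,-.278,.126],195.5)
n=imaging.capture('side');cv2.imwrite('pics/side5.png',n)
t=cv2.resize(n[120:310,190:420],None,fx=3.4,fy=3.1,interpolation=cv2.INTER_CUBIC);cv2.imwrite('pics/s5.png',t)
n=imaging.capture('top');cv2.imwrite('pics/top5.png',n);t=cv2.resize(n[150:290,220:440],None,fx=3.5,fy=3.5,interpolation=cv2.INTER_CUBIC);cv2.imwrite('pics/t5.png',t)"
```

```text
9.18 [ 0.5812 -0.2781  0.225 ] yaw 195.47 tilt [-0.0004  0.0015] w 0.997 F [0.5 0.2 0.1] j [-11.3  23.9   3.7  -0.1 -69.9  26.7]
motion [0.0, -0.01, 2.48, -0.0, 0.02, -0.01] rows>= 2.3741581524872784 0.013336108310037455
```

View pics/s5.png

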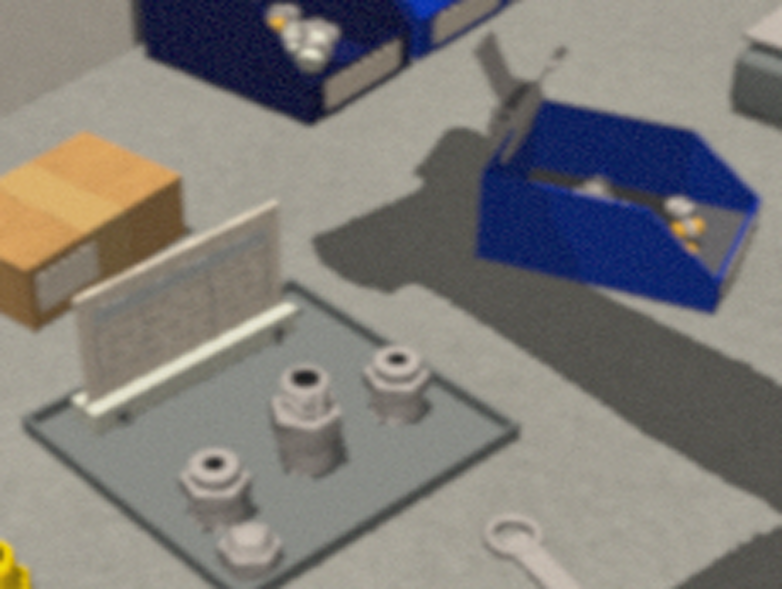

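View pics/t5.png

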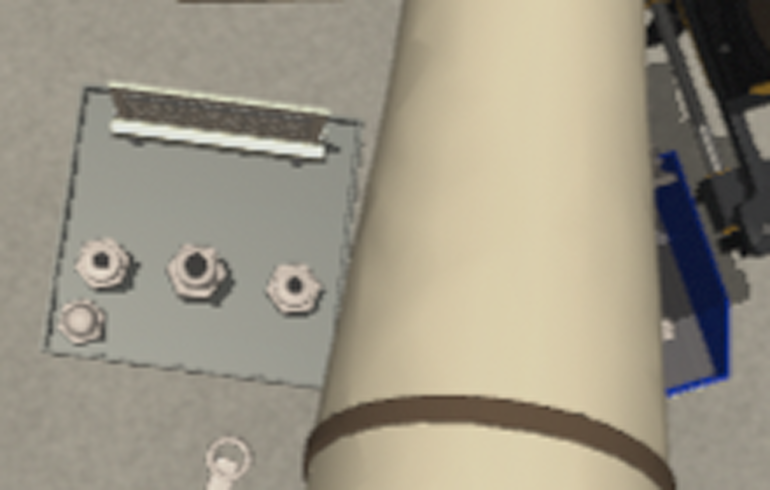

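```bash
python3 -c "
from h import *
a=(196.5/3.5-.5+220,264.5/3.5-.5+150);b=(306.5/3.4-.5+190,377.5/3.1-.5+120)
print(atz('top',a,.073),atz('side',b,.073),tri(a,b))
print(proj('side',[.5812,-.2781,.225]),proj('side',[.5812,-.2781,.125]))
"
```

```text
[0.51900193 0.00782144 0.073     ] [0.51762769 0.00596169 0.073     ] [0.51795223 0.00720677 0.07392494]
[345.49794424 100.51143167] [342.41307099 142.44000772]
```

View pics/side5.png

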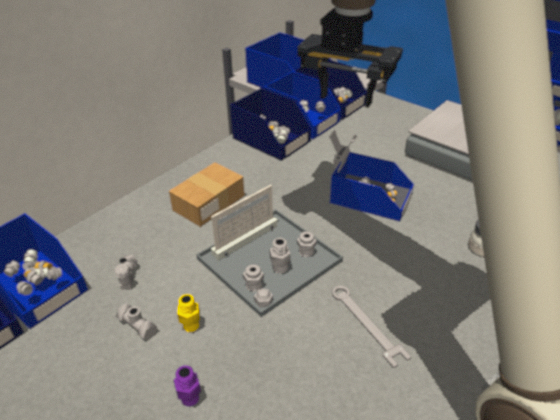

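The adapter is standing midway between the plugs, measured at (0.518, 0.007) against a target of (0.517, 0.0065). In the side view the fingers at (322,90) and (370,100) straddle the clip handles at (333,134) and (354,138). I'll descend now.

>>> {"api": "move_arm", "payload": {
  "motion": [0,0,0.6,0,0,0,-1,0,0,1.2,0,0,0,-1,0,0,1.7,0,0,0,-1,0,0,2.1,0,0,0,-1,0.01,0,2.35,0,0.02,0,-1,0.01,0,2.48,0,0.02,0,-1,0.01,0,2.48,0,0.02,0,-1,0.01,0,2.48,0,0.02,0,-1]
}}

```text
time_s: 9.95
tcp_pos: [0.5823, -0.2769, 0.1275]
ee_rot: [[0.27, -0.963, 0.003], [-0.963, -0.27, -0.001], [0.002, -0.002, -1.0]]
wrist_force: [0.5, 0.7, 0.1]
gripper_width: 1.002
```

```bash
python3 -c "
from h import *
st()
n=imaging.capture('side');
t=cv2.resize(n[80:220,280:430],None,fx=4,fy=4,interpolation=cv2.INTER_CUBIC);cv2.imwrite('pics/s6.png',t)"
```

```text
9.95 [ 0.5823 -0.2769  0.1275] yaw 195.65 tilt [ 0.0026 -0.0012] w 1.002 F [0.5 0.7 0.1] j [-11.1  28.2  -4.    0.  -57.7  26.7]
```

View pics/s6.png

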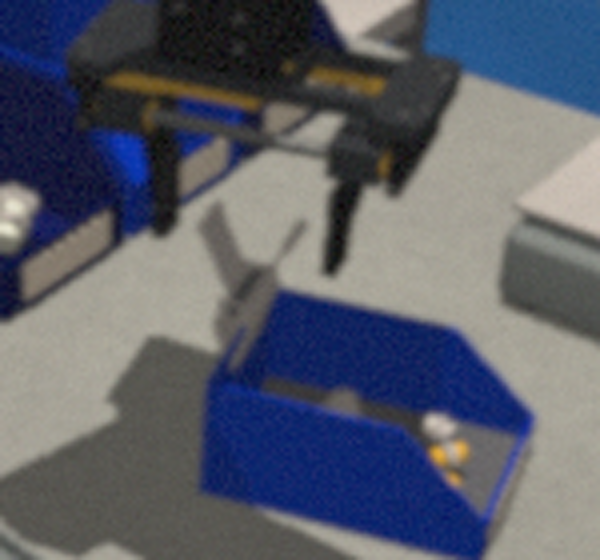

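```bash
python3 -c "
from h import *
f=lambda p:((proj('side',p)-[280,80]+.5)*4-.5).round(1)
s=r.sense();c=np.array(s['tcp_pos']);y=np.array(s['ee_rot'])[:,1]
for d in(.051,.0435,-.0435,-.051):print(d,f(c+d*y))
a=np.radians(15.5);x=np.array([np.cos(a),np.sin(a),0])
print([f(np.array([.5815,-.278,.142])+k*x) for k in(.024,0,-.024)],f([.5815,-.278,.142]))
n=imaging.capture('side');t=cv2.resize(n[105:180,310:380],None,fx=8,fy=8,interpolation=cv2.INTER_CUBIC);cv2.imwrite('pics/s7.png',t)
"
```

```text
0.051 [339.1 267.3]
0.0435 [325.6 264.2]
-0.0435 [173.2 229.3]
-0.051 [160.5 226.4]
[array([210.5, 214.6]), array([252.6, 224. ]), array([295.2, 233.5])] [252.6 224. ]
```

View pics/s7.png

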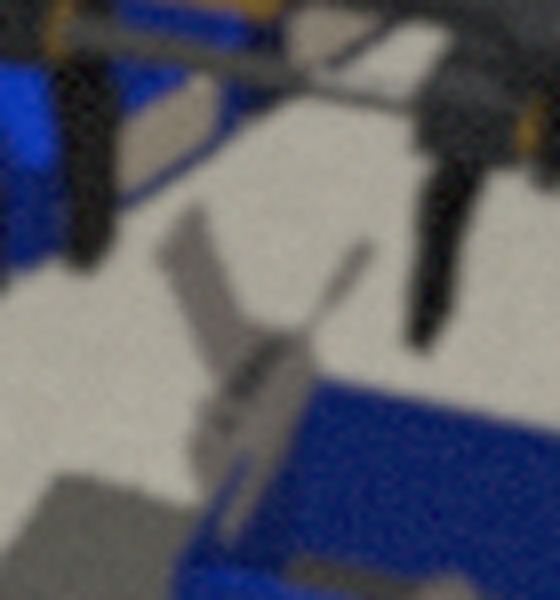

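>>> {"api": "move_arm", "payload": {
  "motion": [0.02,0,0.02,0,0,0,-0.5,0.02,0,0.02,0,0,0,0,0.02,0,0.02,0,0,0,0.2,0.02,0,0.02,0,0,0,0.4,0.02,0,0.02,0,0,0,0.6,0.02,0,0.02,0,0,0,0.8,0.02,0,0.02,0,0,0,1,0.02,0,0.02,0,0,0,1,0.02,0,0.02,0,0,0,1,0.02,0,0.02,0,0,0,1,0.02,0,0.02,0,0,0,1,0.02,0,0.02,0,0,0,1]
}}

```text
time_s: 11.05
tcp_pos: [0.5828, -0.278, 0.1272]
ee_rot: [[0.269, -0.963, 0.004], [-0.963, -0.269, -0.001], [0.002, -0.003, -1.0]]
wrist_force: [0.6, -0.0, -0.9]
gripper_width: 0.237
```

```bash
python3 -c "
from h import *
st()
n=imaging.capture('side');t=cv2.resize(n[105:180,310:380],None,fx=8,fy=8,interpolation=cv2.INTER_CUBIC);cv2.imwrite('pics/s8.png',t)
"
```

```text
11.05 [ 0.5828 -0.278   0.1272] yaw 195.62 tilt [ 0.0037 -0.0013] w 0.237 F [ 0.6 -0.  -0.9] j [-11.2  28.2  -3.9   0.  -57.6  26.8]
```

View pics/s8.png

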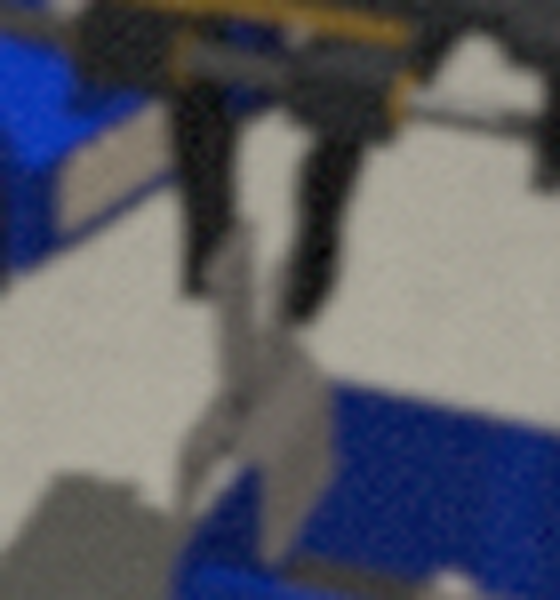

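>>> {"api": "move_arm", "payload": {
  "motion": [0,0,-0.2,0,0,0,1,0,0,-0.5,0,0,0,1,0,0,-0.9,0,0,0,1,0,0,-1.3,0,0,0,1,0,0,-1.7,0,0,0,1,0,0,-2.1,0,0,0,1,0,0,-2.3,0,0,0,1,0,0,-2.3,0,0,0,1,0,0,-2.3,0,0,0,1,0,0,-2.3,0,0,0,1,0,0,-2.3,0,0,0,1]
}}

```text
time_s: 12.02
tcp_pos: [0.5818, -0.2777, 0.2177]
ee_rot: [[0.269, -0.963, 0.001], [-0.963, -0.269, -0.0], [0.001, -0.001, -1.0]]
wrist_force: [0.2, 0.7, -1.1]
gripper_width: 0.238
```

```bash
python3 -c "
from h import *
st()
n=imaging.capture('side');t=cv2.resize(n[70:160,300:400],None,fx=7,fy=6.6,interpolation=cv2.INTER_CUBIC);cv2.imwrite('pics/s9.png',t)
go([.6254,-.0087,.22],172.5)
"
```

```text
12.02 [ 0.5818 -0.2777  0.2177] yaw 195.61 tilt [ 0.0011 -0.0004] w 0.238 F [ 0.2  0.7 -1.1] j [-11.2  24.1   3.    0.  -68.8  26.8]
motion [-6.18, -2.86, -0.06, -0.01, -0.01, 4.62] rows>= 6.535709820017165 3.2281076883593833
```

View pics/s9.png

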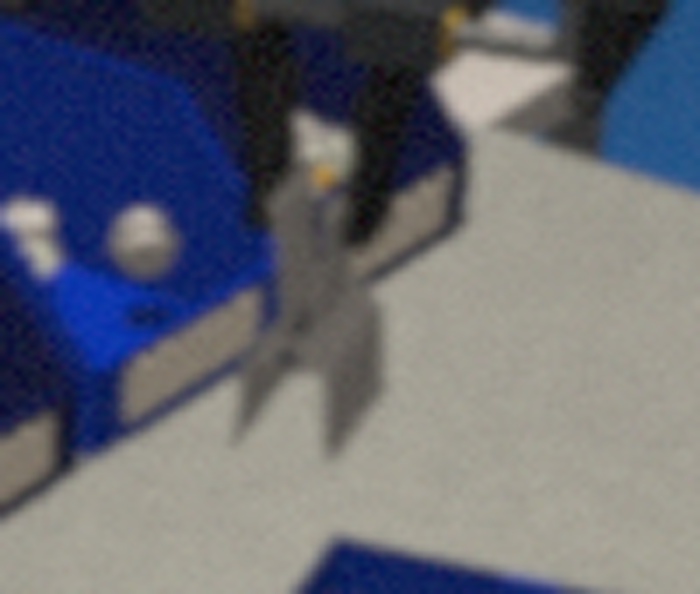

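```bash
python3 -c "
from h import *
a=np.radians(15.6);x=np.array([np.cos(a),np.sin(a),0]);y=np.array([-np.sin(a),np.cos(a),0])
c=np.array([.5818,-.2777,0])
f=lambda p:((proj('side',p)-[300,70]+.5)*[7,6.6]-.5).round(1)
for z in(.14,.15,.155,.16,.165):
  print(z,[f(c+[0,0,z]+y*.025+s*x*.0145) for s in(1,-1)])
"
```

```text
0.14 [array([227.3, 469.2]), array([317.9, 488.7])]
0.15 [array([228.9, 442.4]), array([320.1, 461.7])]
0.155 [array([229.8, 428.9]), array([321.2, 448.1])]
0.16 [array([230.6, 415.2]), array([322.4, 434.5])]
0.165 [array([231.5, 401.5]), array([323.5, 420.7])]
```

```bash
python3 -c "
from h import *
go([.6255,-.0083,.2177],172.5)
"
```

```text
motion [-6.19, -2.86, 0.0, -0.01, -0.01, 4.62] rows>= 6.545355224217426 3.2281076883593833
```

>>> {"api": "move_arm", "payload": {
  "motion": [-0.3,-0.13,0,0,0,0.2,1,-0.9,-0.4,0,0,0,0.6,1,-1.6,-0.73,0,0,0,1.1,1,-2.3,-1.05,0,0,0,1.6,1,-3.0,-1.38,0,0,0,2.2,1,-3.7,-1.7,0,0,0,2.8,1,-4.4,-2.03,0,0,0,3.3,1,-5.1,-2.35,0,0,0,3.9,1,-5.7,-2.63,0,0,0,4.3,1,-6.1,-2.8,0,0,0,4.6,1,-6.19,-2.86,0,0,0,4.62,1,-6.19,-2.86,0,0,0,4.62,1,-6.19,-2.86,0,0,0,4.62,1]
}}

```text
time_s: 13.15
tcp_pos: [0.6251, -0.0088, 0.2171]
ee_rot: [[-0.13, -0.992, 0.0], [-0.992, 0.13, -0.001], [0.001, -0.0, -1.0]]
wrist_force: [-0.1, 0.4, -1.8]
gripper_width: 0.239
```

```bash
python3 -c "
from h import *
st()
n=imaging.capture('side');cv2.imwrite('pics/side10.png',n);t=cv2.resize(n[130:260,190:320],None,fx=4.6,fy=4.6,interpolation=cv2.INTER_CUBIC);cv2.imwrite('pics/s10.png',t)
n=imaging.capture('top');t=cv2.resize(n[130:260,190:360],None,fx=4,fy=4,interpolation=cv2.INTER_CUBIC);cv2.imwrite('pics/t10.png',t)
"
```

```text
13.15 [ 0.6251 -0.0088  0.2171] yaw 172.54 tilt [ 0.    -0.001] w 0.239 F [-0.1  0.4 -1.8] j [ 14.   22.3  -0.    0.1 -67.7 -21.5]
```

View pics/s10.png

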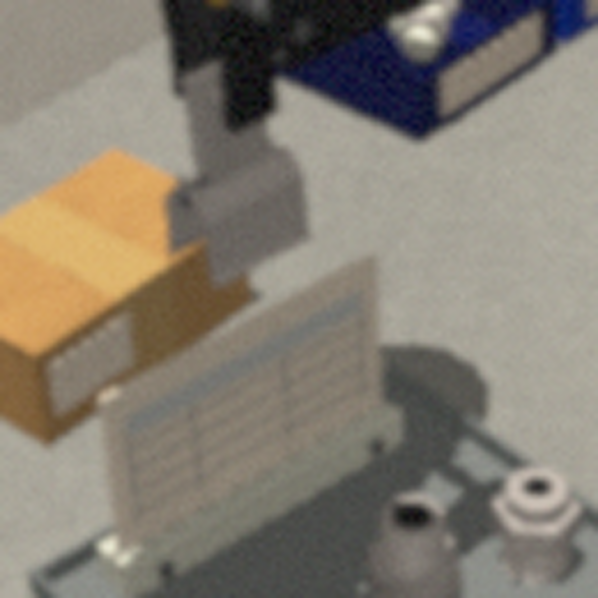

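View pics/t10.png

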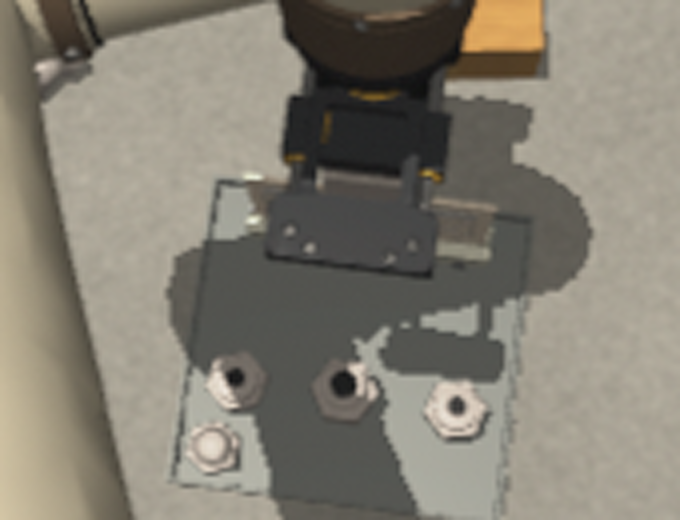

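```bash
python3 -c "
from h import *
a=np.radians(-7.5);x=np.array([np.cos(a),np.sin(a),0]);y=np.array([-np.sin(a),np.cos(a),0])
c=np.array([.6251,-.0088,0])
f=lambda p:((proj('side',p)-[190,130]+.5)*4.6-.5).round(1)
for z in(.145,.15,.155):
  print(z,'near+y',f(c+[0,0,z]+y*.025-x*.0145),'near-y',f(c+[0,0,z]-y*.025-x*.0145),'far+y',f(c+[0,0,z]+y*.025+x*.0145))
# solve from measured pixels at z
m=lambda u,v:((u+.5)/4.6-.5+190,(v+.5)/4.6-.5+130)
for z in(.148,.15,.153):
  for u in((213,285),(308,238),(172,250)):
    p=atz('side',m(*u),z)-[.6255,-.0083,0];print(z,'card-frame',(p@x*1e3).round(1),(p@y*1e3).round(1))
"
```

```text
0.145 near+y [210.8 293.5] near-y [305.9 243.3] far+y [166.9 261.9]
0.15 near+y [209.9 283.6] near-y [305.4 233.4] far+y [165.9 252.1]
0.155 near+y [209.1 273.6] near-y [304.9 223.6] far+y [164.9 242.2]
0.148 card-frame -14.3 22.6
0.148 card-frame -15.8 -26.0
0.148 card-frame 15.9 20.2
0.15 card-frame -16.4 24.1
0.15 card-frame -18.0 -24.3
0.15 card-frame 13.6 21.8
0.153 card-frame -19.7 26.4
0.153 card-frame -21.2 -21.7
0.153 card-frame 10.2 24.1
```

>>> {"api": "move_arm", "payload": {
  "motion": [0,-0.01,0.2,0,0,0,1,0,-0.01,0.4,0,0,0,1,0,-0.01,0.6,0,0,0,1,0,-0.01,0.8,0,0,0,1,0,-0.01,1.0,0,0,0,1,0,-0.01,1.15,0,0,0,1,0,-0.01,1.28,0,0,0,1,0,-0.01,1.36,0,0,0,1,0,-0.01,1.4,0,0,0,1,0,-0.01,1.4,0,0,0,1,0,-0.01,1.4,0,0,0,1,0,-0.01,1.4,0,0,0,1]
}}

```text
time_s: 14.25
tcp_pos: [0.6259, -0.0095, 0.162]
ee_rot: [[-0.131, -0.991, 0.002], [-0.991, 0.131, -0.001], [0.001, -0.002, -1.0]]
wrist_force: [0.1, 0.3, -0.5]
gripper_width: 0.236
```

```bash
python3 -c "
from h import *
st()
n=imaging.capture('side');cv2.imwrite('pics/side11.png',n);t=cv2.resize(n[140:270,190:320],None,fx=4.6,fy=4.6,interpolation=cv2.INTER_CUBIC);cv2.imwrite('pics/s11.png',t)
n=imaging.capture('top');t=cv2.resize(n[130:260,190:360],None,fx=4,fy=4,interpolation=cv2.INTER_CUBIC);cv2.imwrite('pics/t11.png',t)
"
```

```text
14.25 [ 0.6259 -0.0095  0.162 ] yaw 172.47 tilt [ 0.0017 -0.0008] w 0.236 F [ 0.1  0.3 -0.5] j [ 14.   24.7  -4.4   0.1 -60.8 -21.5]
```

View pics/s11.png

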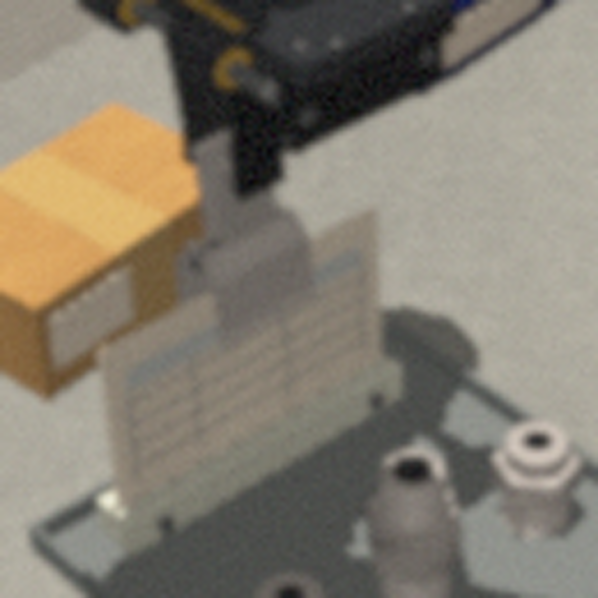

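View pics/t11.png

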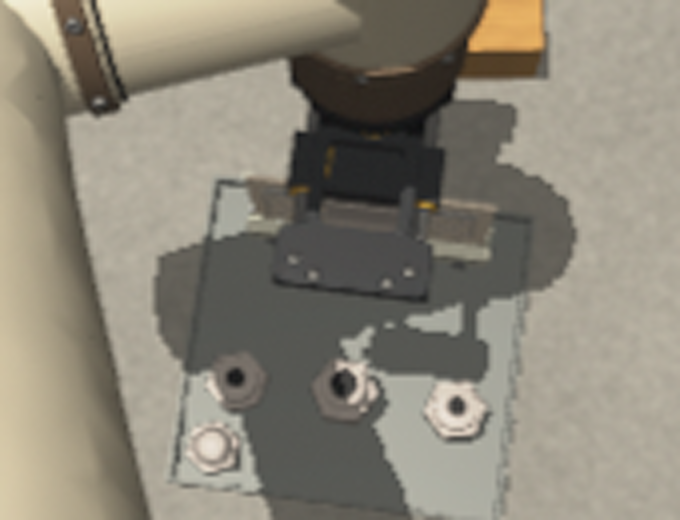

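```bash
python3 -c "
from h import *
a=np.radians(-7.5);x=np.array([np.cos(a),np.sin(a),0]);y=np.array([-np.sin(a),np.cos(a),0])
m=lambda u,v:((u+.5)/4.6-.5+190,(v+.5)/4.6-.5+140)
for z in(.094,.097):
  for u in((218,340),(312,295)):
    p=atz('side',m(*u),z)-[.6255,-.0083,0];print(z,(p@x*1e3).round(1),(p@y*1e3).round(1))
for u in((100,350),(376,208)):
    p=atz('side',m(*u),.108)-[.6255,-.0083,0];print('card ends',(p@x*1e3).round(1),(p@y*1e3).round(1))
a=(343.5/4-.5+190,382.5/4-.5+130);b=(411.5/4.6-.5+190,469.5/4.6-.5+140)
print('adapter',tri(a,b),proj('side',[.518,.007,.073]))
st()
"
```

```text
0.094 -12.0 22.7
0.094 -15.7 -25.4
0.097 -15.0 24.9
0.097 -18.7 -23.1
card ends 1.7 71.8
card ends -2.0 -74.1
adapter [0.51827739 0.00810333 0.07353234] [279.13151803 241.47834155]
14.35 [ 0.6258 -0.0096  0.1619] yaw 172.46 tilt [ 0.0016 -0.0007] w 0.241 F [-0.2 -0.6 -1.1] j [ 13.9  24.7  -4.4   0.1 -60.8 -21.5]
```

```bash
python3 -c "
from h import *
print(r.finish_job())
"
```

```text
the job is handed in; nothing more can be done
None
```

I placed the steel adapter in the tray and released it, then squeezed the clip open and brought it over the order card. I handed the job in at about 14.4 s with the clip still held open; the hand-in gives no verdict.

- **Adapter:** it stands upright at about (0.518, 0.008), against a midpoint between the plugs of (0.517, 0.0065). That is about 2 mm off, well inside the 12 mm allowed.
- **Clip on the bin:** I squeezed it to about 21 mm over the handle ends, where 23 mm was expected at the stop. The side view showed it clear of the rim with the jaws wide open.
- **Clip over the card:** the near jaw measured about 14 mm in front of the card's mid-plane and about 1 mm from its middle. The tips are roughly 11–14 mm below the top edge. I could not see the far jaw's tip once it was lowered behind the card. Before lowering, it measured 14–16 mm behind the mid-plane.
- **Contact:** the last wrist force reading was about 1 N, so nothing pointed to the clip touching the card.
- **Agreement:** the two cameras agreed to within 2–3 mm on the adapter, plugs and card, and to within about 6 mm on the bin's back rim. No check failed.

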